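Knock the press plate loose with the spring knocker

TASK

The press plate is stuck in the square aluminium mould held in the spring knocker. Draw the striker back by its black knob until the sear catches and holds it, feeling for the catch and never ramming the striker hard into its rubber end stop, and let go of the knob; then press the steel trip pad down so that the blow alone drives the plate loose. Never touch the plate with the robot, and leave the loose things around the knocker where they lie.

Things in the scene. Friction and masses are not known exactly. Their poses are not given: they have to be found in the camera images.
- knocker: Spring knocker, fixed on the board: aluminium base 300 x 110 x 12 mm with a grey slotted channel (165 x 48 mm, top 70 mm up) and ahead of it the mould. Origin: centre of the base's underside. +x: direction of the blow, from channel to mould; the striker is drawn to -x; +y: the trip pad's side; z up. Heights below are above this origin.
- knob_top (a point): Top centre of the striker's black knob, 112 mm up, over the knocker's origin when at rest. The knob is a block 14 mm along the knocker's x, 34 mm along y, 32 mm tall; under it an 8 mm square stem goes 10 mm down into the channel's slot. Moves with the striker.
- striker (a joint): Draw of the striker towards the knocker's -x, m; 0 at rest. Its spring pulls forward with 350 N per m of draw (8 to 18 N at the catch). The sear catches at 24 to 50 mm, different every time and not visible. From 21 to 11 mm before the catch the sear's ramp adds 2 to 4 N, then about 1 N until it clicks up. Caught, the striker stays back when the pull is eased. Fired, it overshoots 0 to hit the plate.
- buffer: Rubber end stop hidden in the rear of the channel; its frame coincides with the knocker's. The striker (by an inner collar) meets it about 1.5 mm past the catch, wherever that is; it yields 1 mm per 10 N, felt on top of the spring's pull; 10 N on it is too hard.
- trip_pad (a point): Centre of the top of the trip pad, a steel plate 30 x 28 x 6 mm (along the knocker's x, y) on a 10 mm square post beside the channel, at x = -57, y = 62 mm from the knocker's origin, 85 mm above the base's underside when up.
- trip (a joint): How far the trip pad is pressed down, m: 0 up, 0.010 bottomed. It pushes the hidden sear down one way only, so it does not stir while the striker is drawn. The sear lets go at about 0.005; with the striker cocked this takes 5 to 10 N. Let go, the pad springs up by itself.
- press_plate (a joint): How far the stuck press plate has been driven along the knocker's +x in the mould, m; 0 as found, 0.020 at most. Aluminium, 70 x 70 x 8 mm, with a wooden bar handle on the side away from the striker. It sits tight (about 6 N of friction).
- paddle: Bystander: green rice paddle, 199 mm long, 68 mm wide, 9 mm thick, lying flat beside the knocker. Origin on the board.
- chopstick0: Bystander: dark lacquered chopstick, 225 x 8 x 8 mm, lying along its x. Origin at the centre of its underside.
- chopstick1: Bystander: the other chopstick, the same.
- measuring_cup: Bystander: glass measuring cup, 80 mm across, 85 mm tall, handle reaching 67 mm out to its +y. Origin: centre of its underside.
- rice_bowl: Bystander: white rice bowl, 110 mm across, 60 mm tall. Origin: centre of its underside.
- sesame_jar: Bystander: amber jar with a steel cap, 56 mm across, 100 mm tall. Origin: centre of its underside.
- mould (a point): Centre of the square aluminium mould, 80 x 80 mm, wall 4 mm, 45 mm deep, clamped ahead of the channel at x = 92.5 mm, 52 mm up, open along the knocker's x; its top is 92 mm up.

How it is judged:
By the outcome, as a careful person would: the job done as asked, in the order asked, and still so for the second after the job is handed in, with the robot touching nothing.
It also fails if it takes over 67 s, if anything falls off the work surface, if the arm or the gripper's body presses on something with over 40 N, if the wrist force passes 120 N, or if a joint passes its speed limit or range.

ROBOT

A 6-joint arm with a two-finger parallel gripper is mounted at the origin on the work surface. World frame = base frame: x ahead of the robot, y to its left, z up, the work surface at z = 0. Lengths are in m, angles in degrees, forces in N, time in s.
With the tool pointing down it reaches from about 0.275 to 0.75 m from the base axis. Payload 10.2 kg.
Tool frame: the origin (TCP) lies at the very end of the fingers, on their centre line; the grasp point (between the pads) lies tcp_to_grasp behind it (tcp_to_grasp is the distance from the TCP to the grasp point, in m); z points along the fingers, x is the direction in which the jaws open and shut, and the axes are right-handed (so a half turn about z gives the same grasp; the last joint's range is limited). The gripper opens to 88 mm and grips with 3 to 60 N. Pads are 18 mm wide; open, the fingers measure 123 mm over their backs; the gripper's body (75 mm by 187 mm) begins 45 mm behind the grasp point.
Start: joints at [-86.138, 17.928, 85.812, -0, 76.261, -12.8], TCP at [0.151, -0.503, 0.239] pointing down, gripper open.
Joint ranges: [-168.41, 168.41], [-55.51, 124.54], [10.69, 146.95], [-70.63, 250.63], [1, 178], [-165.06, 165.06]. Speed limits (degrees/s): [136.94, 136.94, 172.46, 180, 180, 180].

INTERFACE

Orientations are given as a 3x3 rotation matrix whose columns are the frame's x, y, z axes.
In Python, from bench import * gives the robot as it stands.
- The arm moves only by the tool servo_tool, never from a script. Its arguments are lists of equal length, an entry for each row: "hand": the closure, from 0 (fully open) to 1 (shut); "xyz": the shift along the tool's x, y, z in cm, a list of three; "rotation": the turn, a rotation vector about the tool's x, y, z in degrees, a list of three. A call has 1 to 12 rows; each row is the pose to reach, as a shift and turn from the pose commanded when the call began, along the tool's axes at that moment; what a row does not reach only later rows make up. A row lasts 1/12 s, in which the tool goes at most 41.7 mm and 7.16 degrees, less where a joint would pass 70% of its speed; a pose out of reach is approached as far as the arm can. A call with a gripper value outside its range is refused whole. The fingers move at their own pace and stop on an object; "force" is the grip in N (left out, the last holds). Time passes only in rows, so rows that repeat a pose let the fingers close. It gives the time, the measured TCP pose, the force and the opening at its end, in the units of the state.
- sense(): the state, without advancing time (a new reading comes with each control period).
- get_image(name): name is "scene" or "top" or "wrist"; returns a dict with "img" (420x560x3 uint8, blue, green, red), "depth" (420x560 float32, m along the optical axis (not along the pixel's ray), 0 where there is no reading), "fx", "fy", "cx", "cy" (pixels), "extrinsics" (4x4, takes a point from world to camera coordinates). Camera axes: x right, y down, z forward; pixel columns grow to the right and rows downward; lengths in m; the calibration is good to about 2 mm. A picture is of the moment at which its call begins.
- hand_in(): hands the job in, once; it reports no verdict.
Trained networks look in a picture, given as the dict that the camera call returned (one of the last four; its "shot" number tells which), for a name from the list of things; names that differ only in an ending like _2 or _b are one class to them, and where a whole thing is asked for, a point or a joint stands for the part that bears it (a point fixed in the world has none). Each returns a list of dicts, best first, with "score" (0 to 1); they miss things now and then, are a little off and sometimes report something else, mostly with a low value. They report only what shows in the picture. A call takes as long as a camera call.
- recognise(label, picture): "location" ([x, y, z] in m, in world coordinates, good to about 4 mm: the middle of the surface that is visible of it).
- regions_of(label, picture): "pixels" (420x560 bool, what is visible of it).
The state is a dict: "clock": time; "joint_positions": joint angles; "qd": joint speeds; "joint_torque": joint torques, N m; "position": TCP position; "ee_rot": TCP orientation; "force": force on the tool from outside, world axes, zero at the start; "wrist_torque": the same for the moment, N m; "grip_width": finger opening in m.
Only numpy, scipy, OpenCV 4.12 (cv2) and the standard library are available. Lean on these libraries where they do the work, as an engineer would, in place of code of your own. Each camera call takes 0.05 s, during which the arm holds its last target.

## Working session

There is one attempt and no reset: what is moved stays moved. The work goes in short steps, Python scripts to look and compute and a tool call to move; the robot and the scene stay as the last step left them, time stands still between calls to the robot, and variables do not carry over. Pictures are saved under pics/ and viewed, and the job is handed in when it is done.

Besides the shell and the picture viewer there is one more tool, called after ">>>" as name(argument=value, ...), one argument or row to a line, values as JSON. servo_tool: Moves the arm, as the interface text tells. Its arguments: {"type":"object","properties":{"hand":{"type":"array"},"xyz":{"type":"array"},"rotation":{"type":"array"},"force":{"type":"number"}},"required":["hand","xyz","rotation"]}

```bash
ls; mkdir -p pics
python3 - <<'E'
from bench import *
import cv2,numpy as np
s=sense(); print(s)
for n in ["scene","top"]:
    p=get_image(n); cv2.imwrite(f"pics/{n}0.png",p["img"]); print(n,p["fx"],p["cx"],p["cy"],np.round(p["extrinsics"],3).tolist())
    for l in ["knob_top","trip_pad","knocker","mould","press_plate"]:
        try: print(l,[(np.round(r["location"],3).tolist(),round(r["score"],2)) for r in recognise(l,p)][:3])
        except Exception as e: print(l,e)
E
```

```text
pics
{'clock': 0.0, 'joint_positions': array([-8.61385837e+01,  1.79589949e+01,  8.58540355e+01,  3.78699358e-04,
        7.62604655e+01, -1.28004079e+01]), 'qd': array([ 0.03103938, -0.00890254, -0.01934969, -0.02844571,  0.03272184,
       -0.05507156]), 'joint_torque': array([ 1.16738804e-03, -4.02212477e+01, -2.52275813e+01,  6.95170811e-02,
        3.52119457e-02, -1.13957287e-04]), 'position': array([ 0.15049745, -0.50270992,  0.23816491]), 'ee_rot': array([[ 2.86720708e-01, -9.58014211e-01, -7.99786467e-05],
       [-9.58013400e-01, -2.86720572e-01,  1.28026617e-03],
       [-1.24944471e-03, -2.90458207e-04, -9.99999177e-01]]), 'force': array([ 0.74729075, -0.10089544, -0.563149  ]), 'wrist_torque': array([-2.41187445e-03, -1.08020706e-05,  5.63510432e-03]), 'grip_width': 0.08838711816029757}
scene 393.10101339159326 279.6142371775951 206.71369837023622 [[-0.645, 0.764, -0.023, 0.412], [0.465, 0.369, -0.804, -0.154], [-0.606, -0.529, -0.594, 1.204], [0.0, 0.0, 0.0, 1.0]]
knob_top [([0.522, -0.0, 0.112], 0.68), ([0.454, 0.193, 0.08], 0.55)]
trip_pad [([0.446, 0.037, 0.104], 0.48), ([0.631, -0.307, 0.08], 0.44)]
knocker [([0.591, 0.024, 0.062], 0.64)]
mould [([0.591, 0.03, 0.066], 0.71), ([0.594, -0.107, 0.029], 0.26)]
press_plate [([0.61, 0.041, 0.072], 0.85)]
top 493.12727013907494 269.54470882408503 208.26931396158562 [[0.021, -1.0, 0.002, -0.052], [-0.997, -0.021, -0.08, 0.558], [0.08, -0.0, -0.997, 1.065], [0.0, 0.0, 0.0, 1.0]]
knob_top [([0.52, -0.0, 0.077], 0.73), ([0.435, 0.031, 0.102], 0.54), ([0.441, 0.115, 0.025], 0.5)]
trip_pad [([0.439, 0.032, 0.101], 0.77)]
knocker [([0.51, -0.004, 0.056], 0.63)]
mould [([0.511, -0.003, 0.056], 0.96)]
press_plate [([0.63, 0.041, 0.078], 0.79)]
```

View pics/scene0.png

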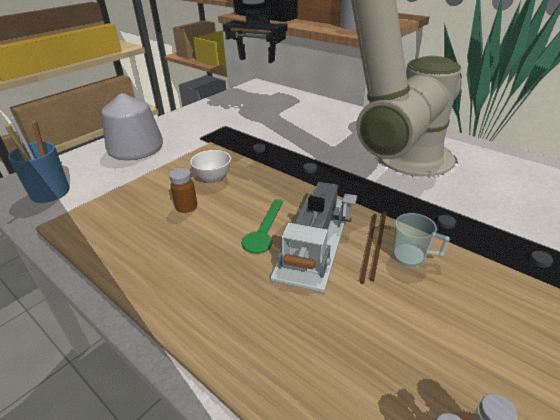

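View pics/top0.png

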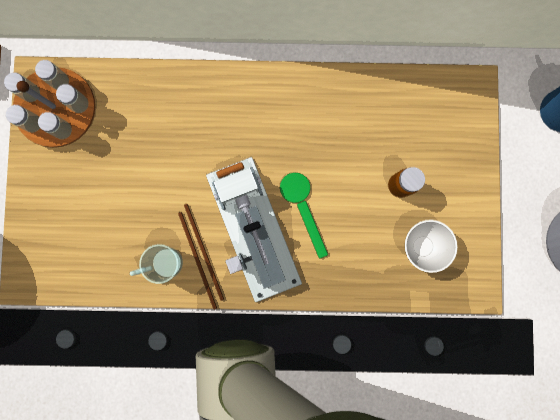

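The scene view shows the knob at about (317,204) and the trip pad at about (349,200). In the top view the knob is at about (252,226) and the pad at about (238,263), with the mould away from the robot. Next I'll measure the knocker's pose from depth.

```bash
cat > h.py <<'E'
from bench import *
import cv2,numpy as np
def cloud(p):
    d=p["depth"];v,u=np.mgrid[0:420,0:560]
    c=np.stack([(u-p["cx"])*d/p["fx"],(v-p["cy"])*d/p["fy"],d],-1)
    E=p["extrinsics"];w=(c-E[:3,3])@E[:3,:3]
    w[d==0]=np.nan
    return w
E
python3 - <<'E'
from h import *
p=get_image("top"); w=cloud(p)
roi=np.zeros((420,560),bool); roi[150:310,195:310]=True
z=w[...,2]
cv2.imwrite("pics/topz.png",cv2.resize(p["img"][150:310,190:310],None,fx=4,fy=4,interpolation=cv2.INTER_CUBIC)[:600])
print("board z",np.nanmedian(z[200:290,330:380]))
print(np.histogram(z[roi&(z>0.004)],bins=np.arange(0.004,0.13,0.004)))
for lo,hi in [(.008,.016),(.064,.076),(.079,.091),(.104,.118)]:
    m=roi&(z>lo)&(z<hi)
    if m.sum()<5: print(lo,m.sum());continue
    n,lab,st,ce=cv2.connectedComponentsWithStats(m.astype(np.uint8))
    for i in range(1,n):
        if st[i,4]<25: continue
        q=w[lab==i]; r=cv2.minAreaRect((q[:,:2]*1000).astype(np.float32))
        print(lo,st[i].tolist(),np.round(np.median(q,0),4),np.round(r[0],1),np.round(r[1],1),round(r[2],1))
E
```

```text
board z 0.018483788118497723
(array([   1,   15, 1447, 6515, 1908, 1459, 2648,  609,   39,   16,   39,
         34,   30,   23,   76,   67,   44,  208,  331,  102,  672,  786,
         27,   14,  138,  171,  622,  131,    5,    2,   31]), array([0.004, 0.008, 0.012, 0.016, 0.02 , 0.024, 0.028, 0.032, 0.036,
       0.04 , 0.044, 0.048, 0.052, 0.056, 0.06 , 0.064, 0.068, 0.072,
       0.076, 0.08 , 0.084, 0.088, 0.092, 0.096, 0.1  , 0.104, 0.108,
       0.112, 0.116, 0.12 , 0.124, 0.128]))
0.064 [245, 195, 6, 14, 27] [0.5674 0.0075 0.074 ] [568.5   7. ] [27.8 10.3] 1.4
0.064 [238, 254, 8, 16, 37] [0.4438 0.0152 0.0732] [443.   15.6] [34.3  4.3] 22.6
0.079 [237, 196, 11, 12, 72] [0.5675 0.0178 0.0816] [567.7  18.4] [21.3 19.8] 20.5
0.079 [235, 206, 50, 83, 1414] [ 0.4638 -0.0254  0.088 ] [474.4 -21.1] [165.2  47.9] 22.7
0.104 [214, 168, 44, 35, 864] [0.5985 0.0311 0.1101] [599.  31.] [45.3 79.7] 22.8
```

View pics/topz.png

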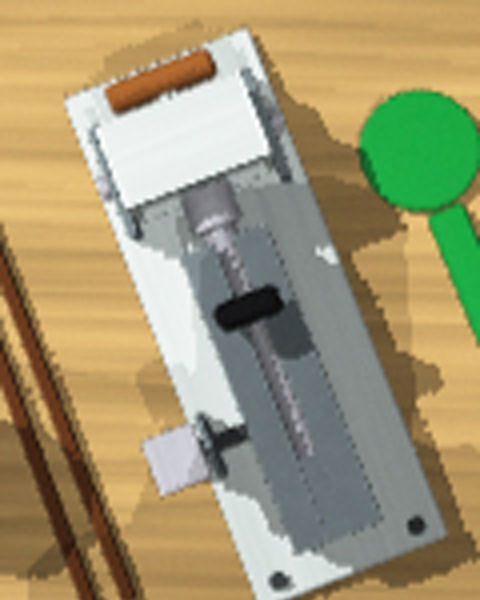

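Run:
```python
from h import *
a=np.radians(22.7);R=np.array([[np.cos(a),-np.sin(a)],[np.sin(a),np.cos(a)]])
for n in ["top","scene"]:
    p=get_image(n); w=cloud(p); z=w[...,2]
    near=(np.hypot(w[...,0]-.5137,w[...,1]+.0047)<.15)
    for nm,c,lo,hi,rad in [("knob",(0,0),.122,.136,.03),("pad",(-57,62),.094,.110,.03),("mould",(92.5,0),.104,.116,.06),("chan",(-43,0),.084,.092,.11)]:
        cc=np.array([.5137,-.0047])+R@np.array(c)/1000
        m=(z>lo)&(z<hi)&(np.hypot(w[...,0]-cc[0],w[...,1]-cc[1])<rad)
        q=w[m]
        if len(q)<8: print(n,nm,len(q));continue
        r=cv2.minAreaRect((q[:,:2]*1000).astype(np.float32))
        kl=(q[:,:2]-[.5137,-.0047])@R*1000
        print(n,nm,len(q),"z",round(np.median(q[:,2]),4),"rect",np.round(r[0],1),np.round(r[1],1),round(r[2],1),"local x",np.round(np.percentile(kl[:,0],[2,98]),1),"y",np.round(np.percentile(kl[:,1],[2,98]),1))
```

```text
top knob 117 z 0.1293 rect [513.5  -4.8] [14. 34.] 21.9 local x [-6.8  6.4] y [-16.1  16. ]
top pad 206 z 0.103 rect [436.9  30.4] [29.7 27.8] 23.2 local x [-71.5 -42.9] y [48.5 75.3]
top mould 864 z 0.11 rect [599.   31.1] [45.2 79.7] 22.9 local x [ 70.3 113.8] y [-38.3  38.2]
top chan 1450 z 0.0883 rect [485.  -16.7] [188.2  48. ] 22.7 local x [-122.5   37.1] y [-23.2  23.2]
scene knob 99 z 0.1283 rect [ 5.174e+02 -3.000e-01] [15.3 32.1] 18.5 local x [-1.1 11. ] y [-13.2  17.7]
scene pad 119 z 0.1029 rect [440.4  34.1] [29.5 27.2] 21.6 local x [-65.7 -39. ] y [50.6 77.1]
scene mould 682 z 0.1099 rect [601.3  33.8] [46.9 80. ] 22.8 local x [ 74.  118.2] y [-36.3  41.1]
scene chan 711 z 0.088 rect [469.3   1.2] [165.5  90.2] 22.8 local x [-118.3   42.5] y [-21.1  25.9]
```

>>> servo_tool(
  hand=[0,0,0,0,0,0,0,0,0,0,0,0],
  xyz=[
    [-37.4,-49.2,2],
    [-37.4,-49.2,2],
    [-37.4,-49.2,2],
    [-37.4,-49.2,2],
    [-37.4,-49.2,2],
    [-37.4,-49.2,2],
    [-37.4,-49.2,2],
    [-37.4,-49.2,2],
    [-37.4,-49.2,2],
    [-37.4,-49.2,2],
    [-37.4,-49.2,2],
    [-37.4,-49.2,2],
  ],
  rotation=[
    [0,0,-6],
    [0,0,-6],
    [0,0,-6],
    [0,0,-6],
    [0,0,-6],
    [0,0,-6],
    [0,0,-6],
    [0,0,-6],
    [0,0,-6],
    [0,0,-6],
    [0,0,-6],
    [0,0,-6],
  ],
)

```text
clock: 1.75
position: [0.4458, -0.0971, 0.2228]
ee_rot: [[0.385, -0.923, 0.001], [-0.923, -0.385, -0.0], [0.001, -0.0, -1.0]]
force: [0.2, -1.9, -0.8]
grip_width: 0.0878
```

```bash
cat >> h.py <<'E'
def to(x,y,z,yaw=-67.3):
    s=sense(); R=s["ee_rot"]; d=R.T@(np.array([x,y,z])-s["position"])*100
    a=np.radians(yaw); T=np.array([[np.cos(a),np.sin(a),0],[np.sin(a),-np.cos(a),0],[0,0,-1]])
    rv=np.degrees(cv2.Rodrigues(R.T@T)[0].ravel())
    print("t",round(s["clock"],2),"pos",np.round(s["position"],4),"F",np.round(s["force"],2),"w",round(s["grip_width"],4),"move cm",np.round(d,2),"rot",np.round(rv,2))
E
python3 -c "
from h import *
import bench
print([k for k in dir(bench) if not k.startswith('__')]); print(getattr(bench,'tcp_to_grasp',None))
to(.515,-.003,.218)"
```

```text
['MotionError', 'get_image', 'hand_in', 'recognise', 'regions_of', 'sense', 'tcp_to_grasp']
0.0187
t 1.75 pos [ 0.4458 -0.0971  0.2228] F [ 0.19 -1.94 -0.77] w 0.0878 move cm [ -6.02 -10.01   0.48] rot [-0.03 -0.03 -0.03]
```

>>> servo_tool(
  hand=[0,0,0,0,0],
  xyz=[
    [-5.8,-9.6,0.5],
    [-5.8,-9.6,0.5],
    [-5.8,-9.6,0.5],
    [-5.8,-9.6,0.5],
    [-5.8,-9.6,0.5],
  ],
  rotation=[
    [0,0,0],
    [0,0,0],
    [0,0,0],
    [0,0,0],
    [0,0,0],
  ],
)

```text
clock: 2.17
position: [0.5113, -0.0077, 0.2172]
ee_rot: [[0.388, -0.922, -0.001], [-0.922, -0.388, 0.0], [-0.0, 0.001, -1.0]]
force: [-0.1, -0.2, -0.6]
grip_width: 0.0886
```

Run:
```python
from h import *
p=get_image("wrist"); w=cloud(p); z=w[...,2]
cv2.imwrite("pics/w1.png",p["img"])
a=np.radians(22.7);R=np.array([[np.cos(a),-np.sin(a)],[np.sin(a),np.cos(a)]])
print("valid",np.mean(p["depth"]>0))
for nm,c,lo,hi,rad in [("knob",(0,0),.122,.136,.03),("pad",(-57,62),.094,.110,.03),("mould",(92.5,0),.104,.116,.06),("chan",(-43,0),.084,.092,.11)]:
        cc=np.array([.515,-.003])+R@np.array(c)/1000
        m=(z>lo)&(z<hi)&(np.hypot(w[...,0]-cc[0],w[...,1]-cc[1])<rad)
        q=w[m]
        if len(q)<8: print(nm,len(q));continue
        r=cv2.minAreaRect((q[:,:2]*1000).astype(np.float32))
        kl=(q[:,:2]-[.515,-.003])@R*1000
        print(nm,len(q),"z",round(np.median(q[:,2]),4),"rect",np.round(r[0],1),np.round(r[1],1),round(r[2],1),"local x",np.round(np.percentile(kl[:,0],[2,98]),1),"y",np.round(np.percentile(kl[:,1],[2,98]),1))
to(.515,-.003,.218)
```

```text
valid 0.9959353741496598
knob 981 z 0.1297 rect [517.3  -2.8] [13.5 33.4] 23.4 local x [-4.1  8.6] y [-16.5  15. ]
pad 1214 z 0.1032 rect [440.7  32.3] [30.1 28.3] 22.7 local x [-69.3 -40.5] y [47.6 74.2]
mould 8909 z 0.1103 rect [602.1  32.5] [45.1 80.3] 22.8 local x [ 72.2 115.6] y [-39.1  37.3]
chan 8134 z 0.0883 rect [477.1 -19.6] [166.  48.] 22.7 local x [-119.9   39.5] y [-23.9  22.5]
t 2.22 pos [ 0.511  -0.0087  0.2174] F [0.11 0.62 0.2 ] w 0.088 move cm [-0.37 -0.59 -0.06] rot [0.03 0.   0.01]
```

View pics/w1.png

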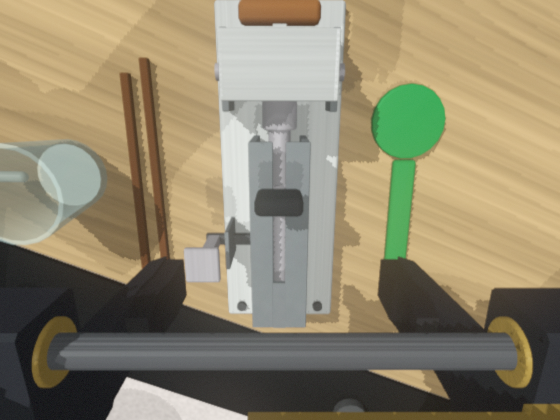

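The wrist view shows the knob at about (278,203), with the fingers on either side and clear of the pad at (200,265). All three cameras agree to about 3 mm. I'll descend over the knob.

>>> servo_tool(
  hand=[0,0,0,0,0,0],
  xyz=[
    [-0.3,-0.7,3],
    [-0.3,-0.7,6],
    [-0.3,-0.7,9],
    [-0.3,-0.7,10.4],
    [-0.3,-0.7,10.4],
    [-0.3,-0.7,10.4],
  ],
  rotation=[
    [0,0,0],
    [0,0,0],
    [0,0,0],
    [0,0,0],
    [0,0,0],
    [0,0,0],
  ],
)

```text
clock: 2.72
position: [0.5162, -0.0043, 0.114]
ee_rot: [[0.384, -0.923, -0.0], [-0.923, -0.384, -0.0], [-0.0, 0.0, -1.0]]
force: [1.5, 0.2, 0.4]
grip_width: 0.088
```

Run:
```python
from h import *
to(.5165,-.0027,.108)
p=get_image("wrist"); cv2.imwrite("pics/w2.png",p["img"])
w=cloud(p); z=w[...,2]
m=(z>.122)&(z<.136)&(np.hypot(w[...,0]-.5165,w[...,1]+.0027)<.025)
q=w[m]; print(cv2.minAreaRect((q[:,:2]*1000).astype(np.float32)))
to(.5165,-.0027,.108)
```

```text
t 2.72 pos [ 0.5162 -0.0043  0.114 ] F [1.47 0.17 0.41] w 0.088 move cm [-0.13 -0.08  0.6 ] rot [ 0.02  0.   -0.13]
((517.2321166992188, -2.777057647705078), (14.575972557067871, 34.101932525634766), 23.428955078125)
t 2.77 pos [ 0.5168 -0.0042  0.1148] F [-0.45 -0.91 -0.23] w 0.0881 move cm [-0.15 -0.02  0.68] rot [-0.08 -0.06 -0.11]
```

View pics/w2.png

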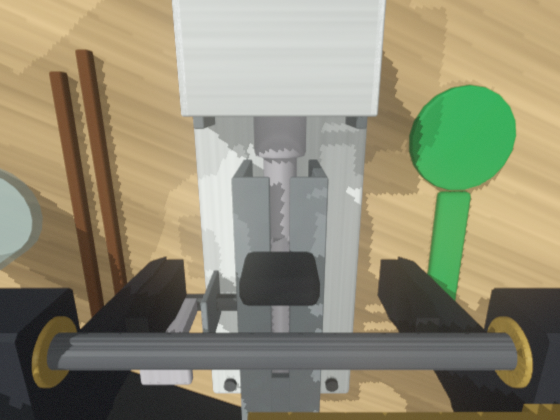

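The knob at about (280,275) sits centred between the fingertips, so I'll lower the last bit and grip.

>>> servo_tool(
  hand=[0,0,0,0.3,0.5,0.75,0.75,0.75,0.75,0.75],
  xyz=[
    [-0.1,0,0.65],
    [-0.1,0,0.65],
    [-0.1,0,0.65],
    [-0.1,0,0.65],
    [-0.1,0,0.65],
    [-0.1,0,0.65],
    [-0.1,0,0.65],
    [-0.1,0,0.65],
    [-0.1,0,0.65],
    [-0.1,0,0.65],
  ],
  rotation=[
    [0,0,0],
    [0,0,0],
    [0,0,0],
    [0,0,0],
    [0,0,0],
    [0,0,0],
    [0,0,0],
    [0,0,0],
    [0,0,0],
    [0,0,0],
  ],
  force=40,
)

```text
clock: 3.6
position: [0.5161, -0.0022, 0.1071]
ee_rot: [[0.385, -0.923, -0.0], [-0.923, -0.385, 0.0], [-0.0, 0.0, -1.0]]
force: [-0.2, 0.2, -0.1]
grip_width: 0.0434
```

```bash
cat >> h.py <<'E'
def st():
    s=sense(); a=np.radians(22.7); b=np.array([-np.cos(a),-np.sin(a),0]); c=np.array([-np.sin(a),np.cos(a),0])
    P=s["position"]-[.5165,-.003,.108]; F=s["force"]
    print("t",round(s["clock"],2),"draw mm",round(P@b*1000,2),"lat",round(P@c*1000,2),"z",round(P[2]*1000,2),"| pull N",round(-F@b,2),"lat",round(F@c,2),"Fz",round(F[2],2),"w",round(s["grip_width"],4))
E
python3 -c "
from h import *
st();print(sense()['wrist_torque'])
p=get_image('wrist');st();p=get_image('wrist');st();cv2.imwrite('pics/w3.png',p['img'])"
```

```text
t 3.6 draw mm 0.07 lat 0.85 z -0.95 | pull N -0.06 lat 0.29 Fz -0.07 w 0.0434
[-0.01799921  0.00877665  0.00335573]
t 3.65 draw mm 0.08 lat 0.79 z -0.94 | pull N -0.34 lat -0.04 Fz -0.71 w 0.0393
t 3.7 draw mm 0.08 lat 0.81 z -0.95 | pull N -0.71 lat -0.51 Fz -0.07 w 0.0361
```

View pics/w3.png

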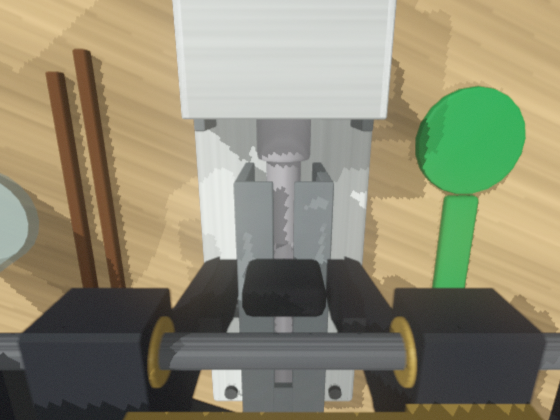

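The fingers have nearly reached the knob at about (285,287). I'll wait for the grip to finish.

>>> servo_tool(
  hand=[0.75,0.75,0.75,0.75],
  xyz=[
    [0,0,0],
    [0,0,0],
    [0,0,0],
    [0,0,0],
  ],
  rotation=[
    [0,0,0],
    [0,0,0],
    [0,0,0],
    [0,0,0],
  ],
)

```text
clock: 4.03
position: [0.5165, -0.0029, 0.1071]
ee_rot: [[0.385, -0.923, 0.001], [-0.923, -0.385, -0.001], [0.001, -0.0, -1.0]]
force: [1.8, -4.1, -1.2]
grip_width: 0.0334
```

```bash
python3 -c "
from h import *
st()"
```

```text
t 4.03 draw mm 0.01 lat 0.1 z -0.92 | pull N 0.04 lat -4.48 Fz -1.22 w 0.0334
```

>>> servo_tool(
  hand=[0.75,0.75,0.75,0.75],
  xyz=[
    [0.07,0.1,0],
    [0.07,0.2,0],
    [0.07,0.2,0],
    [0.07,0.2,0],
  ],
  rotation=[
    [0,0,0],
    [0,0,0],
    [0,0,0],
    [0,0,0],
  ],
)

```text
clock: 4.37
position: [0.5145, -0.0037, 0.1071]
ee_rot: [[0.385, -0.923, 0.0], [-0.923, -0.385, -0.0], [0.0, -0.0, -1.0]]
force: [2.1, -1.9, -0.7]
grip_width: 0.0334
```

```bash
python3 -c "
from h import *
st()"
```

```text
t 4.37 draw mm 2.1 lat 0.07 z -0.92 | pull N 1.14 lat -2.58 Fz -0.66 w 0.0334
```

>>> servo_tool(
  hand=[0.75,0.75,0.75,0.75],
  xyz=[
    [0,0.1,0],
    [0,0.2,0],
    [0,0.2,0],
    [0,0.2,0],
  ],
  rotation=[
    [0,0,0],
    [0,0,0],
    [0,0,0],
    [0,0,0],
  ],
)

```text
clock: 4.7
position: [0.5127, -0.0045, 0.1071]
ee_rot: [[0.385, -0.923, 0.0], [-0.923, -0.385, -0.0], [0.0, -0.0, -1.0]]
force: [2.2, -1.8, -1.2]
grip_width: 0.0336
```

```bash
python3 -c "
from h import *
st()"
```

```text
t 4.7 draw mm 4.1 lat 0.08 z -0.93 | pull N 1.37 lat -2.55 Fz -1.18 w 0.0336
```

>>> servo_tool(
  hand=[0.75,0.75,0.75,0.75],
  xyz=[
    [0.04,0.1,0],
    [0.04,0.2,0],
    [0.04,0.2,0],
    [0.04,0.2,0],
  ],
  rotation=[
    [0,0,0],
    [0,0,0],
    [0,0,0],
    [0,0,0],
  ],
)

```text
clock: 5.03
position: [0.5109, -0.0053, 0.1071]
ee_rot: [[0.385, -0.923, -0.0], [-0.923, -0.385, 0.0], [-0.0, 0.0, -1.0]]
force: [1.0, 1.9, -0.1]
grip_width: 0.0338
```

```bash
python3 -c "
from h import *
st()"
```

```text
t 5.03 draw mm 6.1 lat 0.02 z -0.92 | pull N 1.66 lat 1.42 Fz -0.12 w 0.0338
```

>>> servo_tool(
  hand=[0.75,0.75,0.75,0.75],
  xyz=[
    [0,0.1,0],
    [0,0.2,0],
    [0,0.2,0],
    [0,0.2,0],
  ],
  rotation=[
    [0,0,0],
    [0,0,0],
    [0,0,0],
    [0,0,0],
  ],
)

```text
clock: 5.37
position: [0.509, -0.0062, 0.1071]
ee_rot: [[0.385, -0.923, -0.0], [-0.923, -0.385, 0.0], [-0.001, 0.0, -1.0]]
force: [1.5, 4.4, 0.5]
grip_width: 0.0337
```

```bash
python3 -c "
from h import *
st()"
```

```text
t 5.37 draw mm 8.13 lat -0.03 z -0.92 | pull N 3.11 lat 3.47 Fz 0.52 w 0.0337
```

>>> servo_tool(
  hand=[0.75,0.75,0.75,0.75],
  xyz=[
    [0,0.1,0],
    [0,0.2,0],
    [0,0.2,0],
    [0,0.2,0],
  ],
  rotation=[
    [0,0,0],
    [0,0,0],
    [0,0,0],
    [0,0,0],
  ],
)

```text
clock: 5.7
position: [0.5072, -0.0069, 0.1071]
ee_rot: [[0.385, -0.923, -0.0], [-0.923, -0.385, 0.0], [-0.0, -0.0, -1.0]]
force: [1.1, 4.4, 0.2]
grip_width: 0.0335
```

```bash
python3 -c "
from h import *
st()"
```

```text
t 5.7 draw mm 10.05 lat -0.03 z -0.94 | pull N 2.67 lat 3.6 Fz 0.19 w 0.0335
```

>>> servo_tool(
  hand=[0.75,0.75,0.75,0.75],
  xyz=[
    [0,0.1,0],
    [0,0.2,0],
    [0,0.2,0],
    [0,0.2,0],
  ],
  rotation=[
    [0,0,0],
    [0,0,0],
    [0,0,0],
    [0,0,0],
  ],
)

```text
clock: 6.03
position: [0.5055, -0.0076, 0.1071]
ee_rot: [[0.385, -0.923, 0.0], [-0.923, -0.385, 0.001], [-0.0, -0.0, -1.0]]
force: [2.5, 6.1, 0.9]
grip_width: 0.0334
```

```bash
python3 -c "
from h import *
st()"
```

```text
t 6.03 draw mm 11.95 lat -0.02 z -0.94 | pull N 4.62 lat 4.66 Fz 0.94 w 0.0334
```

>>> servo_tool(
  hand=[0.75,0.75,0.75,0.75],
  xyz=[
    [-0.06,0.1,0],
    [-0.06,0.2,0],
    [-0.06,0.2,0],
    [-0.06,0.2,0],
  ],
  rotation=[
    [0,0,0],
    [0,0,0],
    [0,0,0],
    [0,0,0],
  ],
)

```text
clock: 6.37
position: [0.5036, -0.0083, 0.1071]
ee_rot: [[0.385, -0.923, 0.001], [-0.923, -0.385, -0.0], [0.001, -0.0, -1.0]]
force: [4.1, 1.5, -1.3]
grip_width: 0.0337
```

```bash
python3 -c "
from h import *
st()"
```

```text
t 6.37 draw mm 13.98 lat 0.06 z -0.9 | pull N 4.38 lat -0.19 Fz -1.29 w 0.0337
```

>>> servo_tool(
  hand=[0.75,0.75,0.75,0.75],
  xyz=[
    [0,0.1,0],
    [0,0.2,0],
    [0,0.2,0],
    [0,0.2,0],
  ],
  rotation=[
    [0,0,0],
    [0,0,0],
    [0,0,0],
    [0,0,0],
  ],
)

```text
clock: 6.7
position: [0.5018, -0.0091, 0.1071]
ee_rot: [[0.385, -0.923, 0.001], [-0.923, -0.385, -0.0], [0.0, -0.001, -1.0]]
force: [5.0, 1.0, -3.0]
grip_width: 0.0338
```

```bash
python3 -c "
from h import *
st()"
```

```text
t 6.7 draw mm 15.94 lat 0.08 z -0.93 | pull N 5.03 lat -1.02 Fz -3.0 w 0.0338
```

>>> servo_tool(
  hand=[0.75,0.75,0.75,0.75],
  xyz=[
    [-0.01,0.1,0],
    [-0.01,0.2,0],
    [-0.01,0.2,0],
    [-0.01,0.2,0],
  ],
  rotation=[
    [0,0,0],
    [0,0,0],
    [0,0,0],
    [0,0,0],
  ],
)

```text
clock: 7.03
position: [0.5003, -0.0097, 0.1071]
ee_rot: [[0.385, -0.923, 0.002], [-0.923, -0.385, -0.0], [0.001, -0.002, -1.0]]
force: [6.7, 1.4, -3.3]
grip_width: 0.0336
```

```bash
python3 -c "
from h import *
st()"
```

```text
t 7.03 draw mm 17.58 lat 0.06 z -0.88 | pull N 6.75 lat -1.3 Fz -3.33 w 0.0336
```

>>> servo_tool(
  hand=[0.75,0.75,0.75,0.75],
  xyz=[
    [0,0.1,0],
    [0,0.2,0],
    [0,0.2,0],
    [0,0.2,0],
  ],
  rotation=[
    [0,0,0],
    [0,0,0],
    [0,0,0],
    [0,0,0],
  ],
)

```text
clock: 7.37
position: [0.4986, -0.0104, 0.1071]
ee_rot: [[0.385, -0.923, 0.002], [-0.923, -0.385, -0.0], [0.001, -0.002, -1.0]]
force: [8.2, 1.8, -3.0]
grip_width: 0.0334
```

```bash
python3 -c "
from h import *
st()"
```

```text
t 7.37 draw mm 19.42 lat 0.07 z -0.9 | pull N 8.29 lat -1.5 Fz -2.99 w 0.0334
```

>>> servo_tool(
  hand=[0.75,0.75,0.75,0.75],
  xyz=[
    [0,0.1,0],
    [0,0.2,0],
    [0,0.2,0],
    [0,0.2,0],
  ],
  rotation=[
    [0,0,0],
    [0,0,0],
    [0,0,0],
    [0,0,0],
  ],
)

```text
clock: 7.7
position: [0.4968, -0.0112, 0.1071]
ee_rot: [[0.385, -0.923, 0.002], [-0.923, -0.385, 0.0], [0.001, -0.002, -1.0]]
force: [8.3, 2.6, -4.8]
grip_width: 0.0334
```

```bash
python3 -c "
from h import *
st()"
```

```text
t 7.7 draw mm 21.32 lat 0.06 z -0.9 | pull N 8.66 lat -0.78 Fz -4.84 w 0.0334
```

>>> servo_tool(
  hand=[0.75,0.75,0.75,0.75],
  xyz=[
    [0,0.1,0],
    [0,0.2,0],
    [0,0.2,0],
    [0,0.2,0],
  ],
  rotation=[
    [0,0,0],
    [0,0,0],
    [0,0,0],
    [0,0,0],
  ],
)

```text
clock: 8.03
position: [0.4951, -0.0119, 0.1071]
ee_rot: [[0.385, -0.923, 0.003], [-0.923, -0.385, 0.0], [0.001, -0.003, -1.0]]
force: [10.4, 3.0, -5.4]
grip_width: 0.0338
```

```bash
python3 -c "
from h import *
st()"
```

```text
t 8.03 draw mm 23.18 lat 0.04 z -0.9 | pull N 10.73 lat -1.2 Fz -5.36 w 0.0338
```

>>> servo_tool(
  hand=[0.75,0.75,0.75,0.75],
  xyz=[
    [0,0.1,0],
    [0,0.2,0],
    [0,0.2,0],
    [0,0.2,0],
  ],
  rotation=[
    [0,0,0],
    [0,0,0],
    [0,0,0],
    [0,0,0],
  ],
)

```text
clock: 8.37
position: [0.4933, -0.0126, 0.1071]
ee_rot: [[0.385, -0.923, 0.003], [-0.923, -0.385, 0.0], [0.001, -0.003, -1.0]]
force: [10.4, 3.9, -5.4]
grip_width: 0.0335
```

```bash
python3 -c "
from h import *
st()"
```

```text
t 8.37 draw mm 25.07 lat 0.08 z -0.91 | pull N 11.14 lat -0.44 Fz -5.38 w 0.0335
```

>>> servo_tool(
  hand=[0.75,0.75,0.75,0.75],
  xyz=[
    [0,0.1,0],
    [0,0.15,0],
    [0,0.15,0],
    [0,0.15,0],
  ],
  rotation=[
    [0,0,0],
    [0,0,0],
    [0,0,0],
    [0,0,0],
  ],
)

```text
clock: 8.7
position: [0.4918, -0.0132, 0.1071]
ee_rot: [[0.385, -0.923, 0.003], [-0.923, -0.385, 0.0], [0.001, -0.002, -1.0]]
force: [9.9, 3.0, -5.0]
grip_width: 0.0332
```

```bash
python3 -c "
from h import *
st()"
```

```text
t 8.7 draw mm 26.72 lat 0.08 z -0.9 | pull N 10.27 lat -1.0 Fz -4.96 w 0.0332
```

>>> servo_tool(
  hand=[0.75,0.75,0.75,0.75],
  xyz=[
    [0,0.1,0],
    [0,0.15,0],
    [0,0.15,0],
    [0,0.15,0],
  ],
  rotation=[
    [0,0,0],
    [0,0,0],
    [0,0,0],
    [0,0,0],
  ],
)

```text
clock: 9.03
position: [0.4905, -0.0138, 0.1071]
ee_rot: [[0.385, -0.923, 0.003], [-0.923, -0.385, 0.0], [0.001, -0.003, -1.0]]
force: [10.6, 3.9, -4.4]
grip_width: 0.0334
```

```bash
python3 -c "
from h import *
st()"
```

```text
t 9.03 draw mm 28.13 lat 0.06 z -0.88 | pull N 11.26 lat -0.47 Fz -4.42 w 0.0334
```

>>> servo_tool(
  hand=[0.75,0.75,0.75,0.75],
  xyz=[
    [0,0.1,0],
    [0,0.15,0],
    [0,0.15,0],
    [0,0.15,0],
  ],
  rotation=[
    [0,0,0],
    [0,0,0],
    [0,0,0],
    [0,0,0],
  ],
)

```text
clock: 9.37
position: [0.4892, -0.0144, 0.1071]
ee_rot: [[0.385, -0.923, 0.003], [-0.923, -0.385, 0.0], [0.001, -0.003, -1.0]]
force: [10.4, 3.7, -5.2]
grip_width: 0.0337
```

```bash
python3 -c "
from h import *
st()"
```

```text
t 9.37 draw mm 29.59 lat 0.07 z -0.89 | pull N 11.04 lat -0.62 Fz -5.21 w 0.0337
```

>>> servo_tool(
  hand=[0.75,0.75,0.75,0.75],
  xyz=[
    [0,0.1,0],
    [0,0.2,0],
    [0,0.2,0],
    [0,0.2,0],
  ],
  rotation=[
    [0,0,0],
    [0,0,0],
    [0,0,0],
    [0,0,0],
  ],
)

```text
clock: 9.7
position: [0.4874, -0.0151, 0.1071]
ee_rot: [[0.385, -0.923, 0.003], [-0.923, -0.385, 0.0], [0.001, -0.003, -1.0]]
force: [10.9, 4.2, -5.8]
grip_width: 0.0335
```

```bash
python3 -c "
from h import *
st()"
```

```text
t 9.7 draw mm 31.55 lat 0.08 z -0.89 | pull N 11.67 lat -0.37 Fz -5.84 w 0.0335
```

>>> servo_tool(
  hand=[0.75,0.75,0.75,0.75],
  xyz=[
    [0,0.1,0],
    [0,0.2,0],
    [0,0.2,0],
    [0,0.2,0],
  ],
  rotation=[
    [0,0,0],
    [0,0,0],
    [0,0,0],
    [0,0,0],
  ],
)

```text
clock: 10.03
position: [0.4856, -0.0159, 0.1071]
ee_rot: [[0.385, -0.923, 0.003], [-0.923, -0.385, 0.0], [0.001, -0.003, -1.0]]
force: [11.2, 4.7, -5.9]
grip_width: 0.0336
```

```bash
python3 -c "
from h import *
st()"
```

```text
t 10.03 draw mm 33.49 lat 0.07 z -0.87 | pull N 12.15 lat -0.01 Fz -5.93 w 0.0336
```

>>> servo_tool(
  hand=[0.75,0.75,0.75,0.75],
  xyz=[
    [0,0.1,0],
    [0,0.1,0],
    [0,0.1,0],
    [0,0.1,0],
  ],
  rotation=[
    [0,0,0],
    [0,0,0],
    [0,0,0],
    [0,0,0],
  ],
)

```text
clock: 10.37
position: [0.4847, -0.0162, 0.1071]
ee_rot: [[0.385, -0.923, 0.003], [-0.923, -0.385, 0.0], [0.001, -0.003, -1.0]]
force: [11.6, 4.2, -6.9]
grip_width: 0.0336
```

```bash
python3 -c "
from h import *
st()"
```

```text
t 10.37 draw mm 34.45 lat 0.1 z -0.88 | pull N 12.34 lat -0.64 Fz -6.92 w 0.0336
```

Now 0.5 mm steps.

>>> servo_tool(
  hand=[0.75,0.75,0.75,0.75],
  xyz=[
    [0,0.05,0],
    [0,0.05,0],
    [0,0.05,0],
    [0,0.05,0],
  ],
  rotation=[
    [0,0,0],
    [0,0,0],
    [0,0,0],
    [0,0,0],
  ],
)

```text
clock: 10.7
position: [0.4843, -0.0164, 0.1071]
ee_rot: [[0.385, -0.923, 0.004], [-0.923, -0.385, 0.0], [0.001, -0.003, -1.0]]
force: [13.2, 3.8, -7.4]
grip_width: 0.0334
```

```bash
python3 -c "
from h import *
st()"
```

```text
t 10.7 draw mm 34.82 lat 0.08 z -0.89 | pull N 13.64 lat -1.53 Fz -7.36 w 0.0334
```

>>> servo_tool(
  hand=[0.75,0.75,0.75,0.75],
  xyz=[
    [0,0.05,0],
    [0,0.05,0],
    [0,0.05,0],
    [0,0.05,0],
  ],
  rotation=[
    [0,0,0],
    [0,0,0],
    [0,0,0],
    [0,0,0],
  ],
)

```text
clock: 11.03
position: [0.4839, -0.0165, 0.1071]
ee_rot: [[0.385, -0.923, 0.004], [-0.923, -0.385, 0.0], [0.001, -0.004, -1.0]]
force: [12.9, 5.6, -6.9]
grip_width: 0.0334
```

```bash
python3 -c "
from h import *
st()"
```

```text
t 11.03 draw mm 35.29 lat 0.09 z -0.89 | pull N 14.0 lat 0.17 Fz -6.93 w 0.0334
```

>>> servo_tool(
  hand=[0.75,0.75,0.75,0.75],
  xyz=[
    [0,0.05,0],
    [0,0.05,0],
    [0,0.05,0],
    [0,0.05,0],
  ],
  rotation=[
    [0,0,0],
    [0,0,0],
    [0,0,0],
    [0,0,0],
  ],
)

```text
clock: 11.37
position: [0.4835, -0.0167, 0.1071]
ee_rot: [[0.385, -0.923, 0.004], [-0.923, -0.385, 0.0], [0.001, -0.004, -1.0]]
force: [12.3, 5.2, -6.7]
grip_width: 0.0336
```

```bash
python3 -c "
from h import *
st()"
```

```text
t 11.37 draw mm 35.75 lat 0.09 z -0.87 | pull N 13.35 lat 0.06 Fz -6.72 w 0.0336
```

>>> servo_tool(
  hand=[0.75,0.75,0.75,0.75],
  xyz=[
    [0,0.05,0],
    [0,0.05,0],
    [0,0.05,0],
    [0,0.05,0],
  ],
  rotation=[
    [0,0,0],
    [0,0,0],
    [0,0,0],
    [0,0,0],
  ],
)

```text
clock: 11.7
position: [0.4831, -0.0169, 0.1072]
ee_rot: [[0.385, -0.923, 0.004], [-0.923, -0.385, 0.0], [0.001, -0.004, -1.0]]
force: [12.8, 5.0, -7.4]
grip_width: 0.0332
```

```bash
python3 -c "
from h import *
st()"
```

```text
t 11.7 draw mm 36.22 lat 0.06 z -0.84 | pull N 13.69 lat -0.34 Fz -7.35 w 0.0332
```

>>> servo_tool(
  hand=[0.75,0.75,0.75,0.75],
  xyz=[
    [0,0.05,0],
    [0,0.05,0],
    [0,0.05,0],
    [0,0.05,0],
  ],
  rotation=[
    [0,0,0],
    [0,0,0],
    [0,0,0],
    [0,0,0],
  ],
)

```text
clock: 12.03
position: [0.4824, -0.0172, 0.1071]
ee_rot: [[0.385, -0.923, 0.003], [-0.923, -0.385, 0.0], [0.001, -0.003, -1.0]]
force: [10.3, 4.5, -6.5]
grip_width: 0.0334
```

```bash
python3 -c "
from h import *
st()"
```

```text
t 12.03 draw mm 36.95 lat 0.06 z -0.9 | pull N 11.21 lat 0.16 Fz -6.54 w 0.0334
```

>>> servo_tool(
  hand=[0.75,0.75,0.75,0.75],
  xyz=[
    [0,0.05,0],
    [0,0.05,0],
    [0,0.05,0],
    [0,0.05,0],
  ],
  rotation=[
    [0,0,0],
    [0,0,0],
    [0,0,0],
    [0,0,0],
  ],
)

```text
clock: 12.37
position: [0.482, -0.0173, 0.1071]
ee_rot: [[0.385, -0.923, 0.003], [-0.923, -0.385, 0.0], [0.001, -0.003, -1.0]]
force: [11.2, 4.4, -7.0]
grip_width: 0.0338
```

```bash
python3 -c "
from h import *
st()"
```

```text
t 12.37 draw mm 37.38 lat 0.09 z -0.89 | pull N 12.03 lat -0.3 Fz -7.01 w 0.0338
```

The pull dropped from 13.7 to 11.2 N at a draw of about 36.5 mm. That is the click, where the ramp predicted it. I'll ease forward to see whether the sear takes the load.

>>> servo_tool(
  hand=[0.75,0.75,0.75,0.75],
  xyz=[
    [0,-0.05,0],
    [0,-0.1,0],
    [0,-0.1,0],
    [0,-0.1,0],
  ],
  rotation=[
    [0,0,0],
    [0,0,0],
    [0,0,0],
    [0,0,0],
  ],
)

```text
clock: 12.7
position: [0.4825, -0.0172, 0.1071]
ee_rot: [[0.385, -0.923, 0.002], [-0.923, -0.385, -0.0], [0.001, -0.002, -1.0]]
force: [9.4, 2.8, -4.4]
grip_width: 0.0337
```

```bash
python3 -c "
from h import *
st()"
```

```text
t 12.7 draw mm 36.85 lat 0.06 z -0.89 | pull N 9.79 lat -1.09 Fz -4.39 w 0.0337
```

>>> servo_tool(
  hand=[0.75,0.75,0.75,0.75],
  xyz=[
    [0,-0.05,0],
    [0,-0.05,0],
    [0,-0.05,0],
    [0,-0.05,0],
  ],
  rotation=[
    [0,0,0],
    [0,0,0],
    [0,0,0],
    [0,0,0],
  ],
)

```text
clock: 13.03
position: [0.4826, -0.0171, 0.1071]
ee_rot: [[0.385, -0.923, 0.001], [-0.923, -0.385, -0.0], [0.001, -0.001, -1.0]]
force: [6.2, 0.9, -3.0]
grip_width: 0.0337
```

```bash
python3 -c "
from h import *
st()"
```

```text
t 13.03 draw mm 36.74 lat 0.11 z -0.92 | pull N 6.06 lat -1.54 Fz -3.04 w 0.0337
```

>>> servo_tool(
  hand=[0.75,0.75,0.75,0.75],
  xyz=[
    [0,-0.08,0],
    [0,-0.08,0],
    [0,-0.08,0],
    [0,-0.08,0],
  ],
  rotation=[
    [0,0,0],
    [0,0,0],
    [0,0,0],
    [0,0,0],
  ],
)

```text
clock: 13.37
position: [0.4827, -0.017, 0.1071]
ee_rot: [[0.385, -0.923, -0.0], [-0.923, -0.385, -0.001], [0.0, 0.001, -1.0]]
force: [2.0, -4.0, -0.8]
grip_width: 0.0333
```

```bash
python3 -c "
from h import *
st()"
```

```text
t 13.37 draw mm 36.53 lat 0.14 z -0.93 | pull N 0.35 lat -4.43 Fz -0.84 w 0.0333
```

The striker is held at 36.5 mm with no pull, so the sear has it. I'll open the fingers partly and lift off.

>>> servo_tool(
  hand=[0.55,0.48,0.48,0.48,0.48,0.48,0.48],
  xyz=[
    [0.05,0,0],
    [0.05,0,0],
    [0.05,0,0],
    [0.05,0,0],
    [0.05,0,0],
    [0.05,0,0],
    [0.05,0,0],
  ],
  rotation=[
    [0,0,0],
    [0,0,0],
    [0,0,0],
    [0,0,0],
    [0,0,0],
    [0,0,0],
    [0,0,0],
  ],
)

```text
clock: 13.95
position: [0.483, -0.017, 0.107]
ee_rot: [[0.385, -0.923, -0.0], [-0.923, -0.385, 0.0], [-0.0, 0.0, -1.0]]
force: [-0.7, -0.1, -0.1]
grip_width: 0.0461
```

```bash
python3 -c "
from h import *
st()
p=get_image('wrist');st();cv2.imwrite('pics/w4.png',p['img'])"
```

```text
t 13.95 draw mm 36.31 lat 0.02 z -0.96 | pull N -0.71 lat 0.16 Fz -0.08 w 0.0461
t 14.0 draw mm 36.29 lat 0.0 z -0.94 | pull N 0.27 lat 0.63 Fz 0.28 w 0.0458
```

View pics/w4.png

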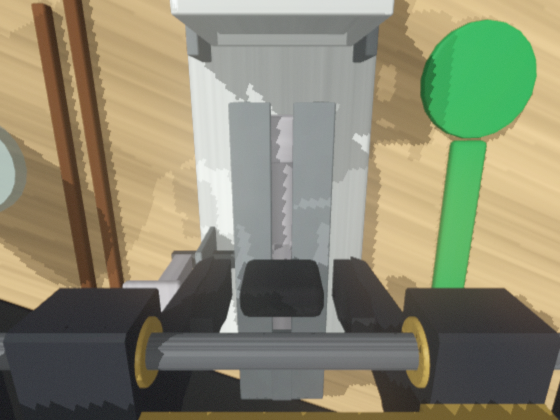

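The knob at (282,287) has stayed back between the open fingers. I'll lift, move over the trip pad and shut the fingers.

>>> servo_tool(
  hand=[0.48,0.48,0.48,0.48,1,1,1,1,1,1,1,1],
  xyz=[
    [0,0,-1.5],
    [0,0,-4],
    [0,0,-6],
    [0,0,-6],
    [-2,0.7,-6],
    [-4,1.4,-6],
    [-6.3,2.1,-6],
    [-6.3,2.1,-6],
    [-6.3,2.1,-6],
    [-6.3,2.1,-6],
    [-6.3,2.1,-6],
    [-6.3,2.1,-6],
  ],
  rotation=[
    [0,0,0],
    [0,0,0],
    [0,0,0],
    [0,0,0],
    [0,0,0],
    [0,0,0],
    [0,0,0],
    [0,0,0],
    [0,0,0],
    [0,0,0],
    [0,0,0],
    [0,0,0],
  ],
  force=20,
)

```text
clock: 15.0
position: [0.4398, 0.0324, 0.1668]
ee_rot: [[0.385, -0.923, -0.0], [-0.923, -0.385, -0.0], [-0.0, 0.0, -1.0]]
force: [0.6, -0.5, -1.0]
grip_width: 0.0003
```

Run:
```python
from h import *
p=get_image('wrist');cv2.imwrite('pics/w5.png',p['img'])
a=np.radians(22.7);R=np.array([[np.cos(a),-np.sin(a)],[np.sin(a),np.cos(a)]])
p=get_image('top');cv2.imwrite('pics/t5.png',p['img'])
for n in ("top","scene"):
  p=get_image(n);w=cloud(p);z=w[...,2]
  kl=(w[...,:2]-[.5165,-.003])@R*1000
  m=(z>.122)&(z<.136)&(abs(kl[...,1])<25)&(kl[...,0]<20)&(kl[...,0]>-70)
  print(n,m.sum(),np.round(np.percentile(kl[m],[2,50,98],axis=0),1).tolist() if m.sum() else "")
to(.440,.033,.113)
```

```text
top 6 [[-45.6, 3.5], [-43.5, 12.5], [-42.5, 14.5]]
scene 89 [[-40.6, -14.5], [-31.9, 2.0], [-28.5, 17.4]]
t 15.2 pos [0.4395 0.0327 0.167 ] F [ 0.31  0.71 -0.41] w 0.0005 move cm [-0.01 -0.05  5.4 ] rot [ 0.    0.   -0.06]
```

View pics/w5.png

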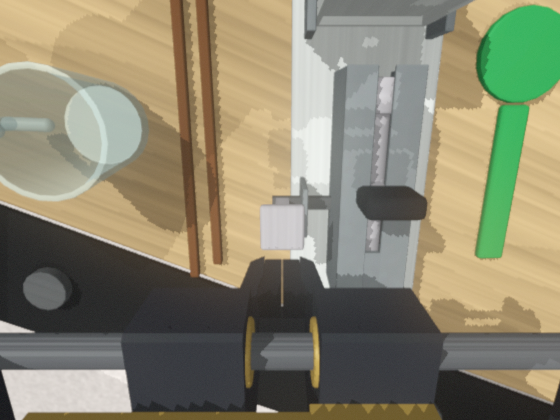

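The wrist view shows the knob still back at (392,203), and the pad at (282,227) in line with the shut fingers. I'll go down to just above the pad.

>>> servo_tool(
  hand=[1,1,1,1,1],
  xyz=[
    [0,-0.05,2.5],
    [0,-0.05,5],
    [0,-0.05,5.9],
    [0,-0.05,5.9],
    [0,-0.05,5.9],
  ],
  rotation=[
    [0,0,0],
    [0,0,0],
    [0,0,0],
    [0,0,0],
    [0,0,0],
  ],
)

```text
clock: 15.62
position: [0.4401, 0.0331, 0.1085]
ee_rot: [[0.385, -0.923, -0.0], [-0.923, -0.385, 0.0], [-0.0, 0.0, -1.0]]
force: [0.3, -0.3, 0.7]
grip_width: 0.0003
```

Run:
```python
from h import *
to(.440,.0328,.103)
p=get_image('wrist');cv2.imwrite('pics/w6.png',p['img'])
to(.440,.0328,.103)
```

```text
t 15.62 pos [0.4401 0.0331 0.1085] F [ 0.29 -0.31  0.74] w 0.0003 move cm [0.02 0.02 0.55] rot [ 0.    0.   -0.04]
t 15.67 pos [0.4405 0.0331 0.109 ] F [ 0.28 -0.7   0.98] w 0.0006 move cm [0.   0.06 0.6 ] rot [-0.07 -0.04 -0.04]
```

View pics/w6.png

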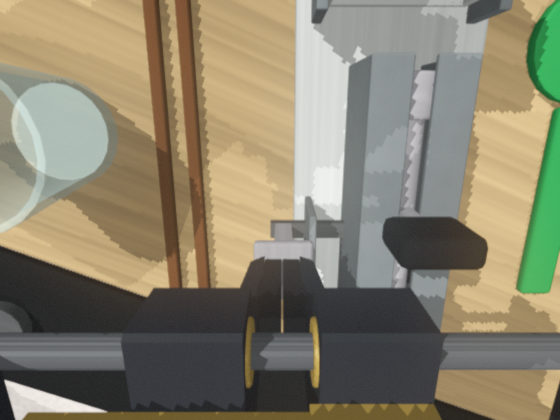

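The fingertips cover the pad at about (282,250). I'll press in steps.

>>> servo_tool(
  hand=[1,1,1,1],
  xyz=[
    [0,0,0.3],
    [0,0,0.6],
    [0,0,0.8],
    [0,0,0.8],
  ],
  rotation=[
    [0,0,0],
    [0,0,0],
    [0,0,0],
    [0,0,0],
  ],
)

```text
clock: 16.0
position: [0.4405, 0.0331, 0.1007]
ee_rot: [[0.385, -0.923, 0.002], [-0.923, -0.385, -0.0], [0.001, -0.002, -1.0]]
force: [0.5, -0.0, 4.6]
grip_width: 0.0003
```

>>> servo_tool(
  hand=[1,1,1,1],
  xyz=[
    [0,0,0.2],
    [0,0,0.2],
    [0,0,0.2],
    [0,0,0.2],
  ],
  rotation=[
    [0,0,0],
    [0,0,0],
    [0,0,0],
    [0,0,0],
  ],
)

```text
clock: 16.33
position: [0.4404, 0.0331, 0.0986]
ee_rot: [[0.385, -0.923, 0.002], [-0.923, -0.385, -0.0], [0.001, -0.002, -1.0]]
force: [1.6, -0.8, 5.3]
grip_width: 0.0005
```

>>> servo_tool(
  hand=[1,1,1,1],
  xyz=[
    [0,0,0.2],
    [0,0,0.2],
    [0,0,0.2],
    [0,0,0.2],
  ],
  rotation=[
    [0,0,0],
    [0,0,0],
    [0,0,0],
    [0,0,0],
  ],
)

```text
clock: 16.67
position: [0.4404, 0.0331, 0.0964]
ee_rot: [[0.385, -0.923, 0.001], [-0.923, -0.385, -0.0], [0.001, -0.001, -1.0]]
force: [2.8, 0.2, 5.8]
grip_width: 0.0006
```

Run:
```python
from h import *
p=get_image('wrist');cv2.imwrite('pics/w7.png',p['img'])
to(.440,.0328,.103)
```

```text
t 16.72 pos [0.4404 0.0331 0.0964] F [ 2.23 -0.21  5.05] w 0.0007 move cm [ 0.01  0.05 -0.66] rot [-0.08 -0.05 -0.04]
```

View pics/w7.png

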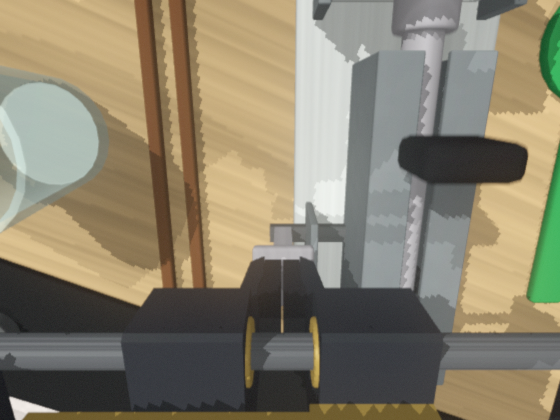

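The knob has jumped forward to (462,158), so the striker fired. I'll lift off and check the plate.

>>> servo_tool(
  hand=[1,1,1,1,1,1,1],
  xyz=[
    [0,0,-1],
    [0,0,-4],
    [0,0,-8],
    [0,0,-11],
    [0,4,-12],
    [0,4,-12],
    [0,4,-12],
  ],
  rotation=[
    [0,0,0],
    [0,0,0],
    [0,0,0],
    [0,0,0],
    [0,0,0],
    [0,0,0],
    [0,0,0],
  ],
)

```text
clock: 17.3
position: [0.4021, 0.0176, 0.2163]
ee_rot: [[0.384, -0.923, 0.0], [-0.923, -0.384, -0.0], [0.0, -0.0, -1.0]]
force: [0.1, -1.4, -0.8]
grip_width: 0.0004
```

Run:
```python
from h import *
a=np.radians(22.7);R=np.array([[np.cos(a),-np.sin(a)],[np.sin(a),np.cos(a)]])
p=get_image('wrist');cv2.imwrite('pics/w8.png',p['img'])
st()
o={}
for n in ("top","scene"):
  p=get_image(n);w=cloud(p);z=w[...,2]; o[n]=p["img"]
  kl=(w[...,:2]-[.5165,-.003])@R*1000
  m=(z>.122)&(z<.136)&(abs(kl[...,1])<25)&(kl[...,0]<20)&(kl[...,0]>-70)
  print(n,"knob",m.sum(),np.round(np.percentile(kl[m],[2,50,98],axis=0),1).tolist() if m.sum() else "")
  m=(z>.094)&(z<.110)&(np.hypot(kl[...,0]+57,kl[...,1]-62)<25); print("pad z",m.sum(),np.median(z[m]) if m.sum() else "")
img0=cv2.imread("pics/top0.png");s0=cv2.imread("pics/scene0.png")
f=lambda i:cv2.resize(i,None,fx=4,fy=4,interpolation=cv2.INTER_CUBIC)
cv2.imwrite("pics/cmp.png",np.vstack([np.hstack([f(img0[150:220,200:290]),f(o["top"][150:220,200:290])]),np.hstack([f(s0[215:290,265:355]),f(o["scene"][215:290,265:355])])])[:600])
cv2.imwrite("pics/scene8.png",o["scene"]);cv2.imwrite("pics/top8.png",o["top"])
d=cv2.absdiff(img0,o["top"]).max(2); print("diff regions",[st_.tolist() for st_ in cv2.connectedComponentsWithStats(((d>60)*255).astype(np.uint8))[2] if st_[4]>25])
```

```text
t 17.35 draw mm 97.01 lat 63.1 z 107.77 | pull N 0.21 lat 0.51 Fz -0.41 w 0.0008
top knob 117 [[-10.5, -16.5], [-4.3, -0.8], [2.8, 15.2]]
pad z 154 0.1028630808472008
scene knob 95 [[-5.4, -14.0], [3.6, 2.7], [7.3, 17.4]]
pad z 120 0.10258462499370853
diff regions [[0, 0, 560, 420, 215716], [215, 159, 28, 13, 57], [217, 164, 27, 15, 152], [141, 252, 344, 168, 18938], [196, 260, 10, 5, 29], [315, 312, 19, 3, 39], [345, 313, 17, 3, 34], [380, 314, 18, 3, 38], [223, 391, 12, 20, 67]]
```

View pics/cmp.png

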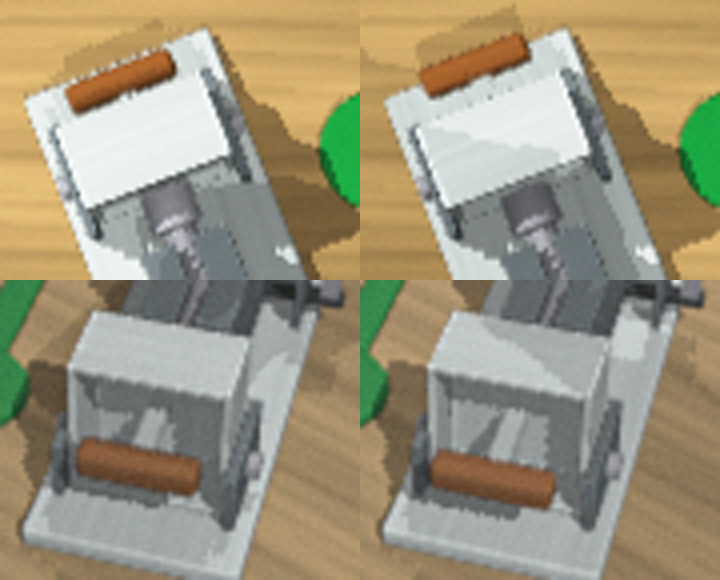

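View pics/scene8.png

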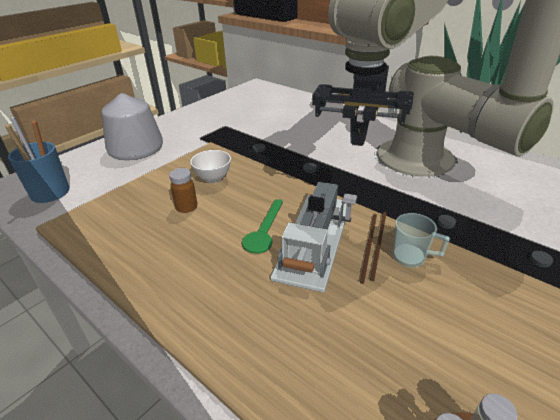

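Run:
```python
from h import *
f=lambda i:cv2.resize(i,None,fx=3,fy=3,interpolation=cv2.INTER_CUBIC)
a=cv2.imread("pics/top0.png");b=cv2.imread("pics/top8.png")
cv2.imwrite("pics/cmp2.png",np.hstack([f(a[190:320,125:255]),f(b[190:320,125:255])]))
hs=[]
for i in (a,b):
    h=cv2.cvtColor(i,cv2.COLOR_BGR2HSV)[150:190,205:255]; m=(h[...,1]>150)&(h[...,0]<14); v,u=np.nonzero(m); print(m.sum(),u.mean()+205,v.mean()+150)
```

```text
152 230.20394736842104 169.60526315789474
148 228.43243243243242 165.68243243243242
```

View pics/cmp2.png

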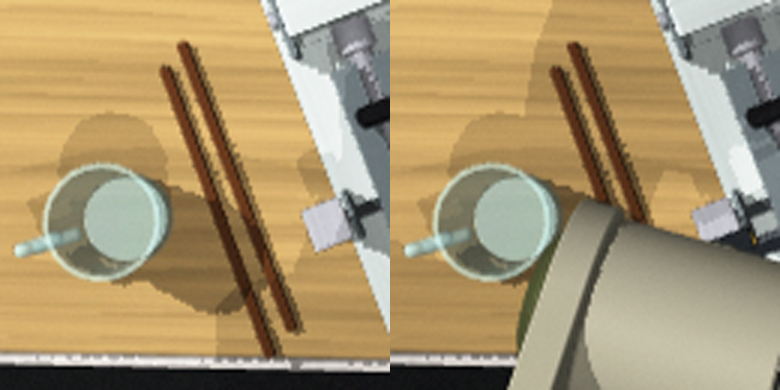

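The chopsticks at (178,50)/(570,50) and the cup are where they were. The handle has moved about 4.3 px, roughly 8.6 mm, along the blow. The robot is clear, so I'll hand in.

```bash
python3 -c "
from h import *
st(); print(hand_in())"
```

```text
t 17.45 draw mm 96.57 lat 63.09 z 107.27 | pull N -0.05 lat 0.6 Fz -0.24 w 0.0004
the job is handed in; nothing more can be done
None
```

The press plate came loose from a single blow, and I handed the job in at 17.5 s of the 67 s allowed.

- **Cocking:** I gripped the knob and drew it back in 2 mm steps, then 0.5 mm steps near the catch. The sear's ramp showed from about 16 to 26 mm. The click came at about 36.5 mm, where the pull dropped from 13.7 to 11.2 N. I went less than 1 mm past it, and the pull never rose as it would against the rubber stop. Easing off, the pull fell to about 0 with the striker still held back, and it stayed back after I let go.
- **Firing:** I pressed the trip pad with the shut fingers, reading about 5 to 6 N at the end of each step, and the striker fired.
- **Last checks:**
  - The knob is back at rest and the pad has sprung up.
  - The plate's handle has moved about 8.6 mm along the blow. I measured this from the pixels in the top view. The distance that counts as loose is not stated, so I could not check against it.
  - The robot never touched the plate, and it is clear of everything.
  - The loose things show no movement in the pictures, though the arm hid the lower half of the chopsticks in the last top view.

The three cameras disagreed by up to about 4 mm on the knocker's position, so I used the wrist view, which fitted the given sizes.

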